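Set and lock the focus of the vial imager

TASK

Fit the red focus key over the flats of the imager's lens barrel and turn it clockwise until its arm rests against the steel stop pin, which puts the focus on its mark. Leave the key there to hold the barrel still and turn the knurled brass lock ring clockwise until it is properly tight, its spring washer pressed flat, at about 0.5 newton metres; do not over-tighten it, as that strains the stop pin. Then lift the key off, leaving the focus on its mark, and lay it flat on the bench clear of the imager, with the other things left where they are.

Things in the scene. Friction and masses are not known exactly. Their poses are not given: they have to be found in the camera images.
- imager: Vial imager, fixed to the bench: dark block (top face 45 mm above the bench, reaching 72 mm to +x, 44 mm to -x, 48 mm to each side) on an aluminium foot plate 150x120x10 mm, with an up-looking black lens. Origin on the lens axis at bench level, z up; x runs along the block's long side, past the white focus mark and the stop pin.
- barrel_head (a point): Centre of the lens barrel's flat top, on the lens axis, 82 mm above the bench; turns with the barrel, x along the white index line. The head (top 14 mm) is a 36 mm round with two flats 26 mm apart that run along x, top edge bevelled 2 mm; under it, 68 mm above the bench, is a 40 mm shoulder.
- lens_barrel (a joint): Turn of the lens barrel, rad: 0 with its index line at the white focus mark (imager +x), positive counter-clockwise from above. Starts 0.35 to 0.75. Turns easily (0.05 N m) while the lock ring is loose, and does not rise or sink.
- lock_ring: Knurled brass lock ring on the barrel's thread, 60 mm dia, knurl 50 to 62 mm above the bench; origin on the lens axis at its underside, z up. Clockwise from above tightens. Its thread is stiff (0.16 N m), so a barrel that is not held goes round with the ring and nothing tightens. It stays where it is left.
- spring_washer: Steel spring washer, 55 mm dia, under the ring. With the barrel held the ring turns 0.25 to 0.75 rad before it meets the washer (gap under 1 mm) and 0.35 rad more to press it flat (17 N), at about 0.2 N m throughout. Then it is solid and the torque climbs steeply (well over 5 N m per rad): 0.5 N m is properly tight, over 1.3 N m is too much.
- focus_key: Loose red focus key, 0.12 kg, socket down on the bench: round cap 47 mm dia, 17 mm tall; socket underneath 13 mm deep for the barrel head, flats along x, 0.6 mm clearance all round (0.05 rad of play each way). Origin at the centre of the underside, z up. Seated on the barrel the underside is 69 mm above the bench.
- key_rib (a point): Middle of the key's grip rib, on the key's axis, 25 mm above its underside. The rib is 36 mm long (along key x), 10 mm thick and stands on the cap, 17 to 31 mm above the underside.
- key_arm (a point): End of the key's stop arm, 76 mm from the key's axis along its +x, 9 mm above the underside; the arm is 10 mm wide and 8 mm thick. On the barrel it must point to imager +x, on the +y (counter-clockwise) side of the stop pin.
- stop_pin: Upright steel stop pin on the imager block, 11 mm dia, from 45 to 88 mm above the bench; origin at its foot, 56 mm from the lens axis to imager +x and 10 mm to -y. With the arm against its +y side the key points at the focus mark, and the pin keeps key and barrel from going on clockwise; it takes the ring's torque (1 N m is 18 N) and stands 25 N.
- vial_3: Bystander, loose: amber sample vial with a white cap, 27 mm dia, 61 mm tall, upright; origin at the centre of its underside.
- funnel_3: Bystander, loose: clear plastic funnel standing mouth down, 70 mm dia, 124 mm tall; origin at the centre of its underside.
- funnel_4: Bystander, loose: clear plastic funnel standing mouth down, 71 mm dia, 123 mm tall; origin at the centre of its underside.
- beaker_0: Bystander, loose: small clear beaker, 49x56x62 mm; origin at the centre of its underside.
Things that resemble listed ones, but are neither listed nor needed, are in the scene too. There is more than one size of the focus_key; the job needs the middle-sized.

How it is judged (in metres and radians):
On the way, in this order (a step that is already met when the one before it is completed fails the run):
1. the key is seated on the barrel head and the barrel has been turned to its focus mark (z of focus_key in the frame of barrel_head below -0.0105 m and horizontal distance between focus_key and barrel_head below 0.004 m and value of joint lens_barrel between -0.14 and 0.14 rad), for 0.2 s.
2. with the key seated and the barrel still on its mark, the lock ring is tight on its spring washer (all of step 1 and contact force between lock_ring and spring_washer above 12 N), for 0.2 s.
At the end, for the whole second after the job is handed in: The lock ring is tight (pressing its spring washer with over 12 N), the lens barrel is within 0.14 rad (8 degrees) of its focus mark, and the key lies still and flat, socket down, on the bench with its axis at least 120 mm from the lens axis (value of joint lens_barrel between -0.14 and 0.14 rad and contact force between lock_ring and spring_washer above 12 N and height (world z) of focus_key between -0.006 and 0.006 m and angle between focus_key's own z axis and vertical below 0.12 rad and horizontal distance between focus_key and imager above 0.12 m and linear speed of focus_key below 0.02 m/s); the robot touches nothing.
It fails at once if the lock ring is over-tightened: the key is driven against the stop pin with more than 25 N (contact force between focus_key and stop_pin above 25 N).
It fails at once if a bystander is pushed more than 30 mm from its place (distance of any of vial_3, funnel_3, funnel_4, beaker_0 from where it was at the start of the episode above 0.03 m).
It also fails if it takes over 72 s, if anything falls off the work surface, if the arm or the gripper's body presses on something with over 40 N, if the wrist force passes 120 N, or if a joint passes its speed limit or range.

ROBOT

A 7-joint arm with a two-finger parallel gripper is mounted at the origin on a cart in front of the work surface, level with it; the furniture and walls round the work are solid. World frame = base frame: x ahead of the robot, y to its left, z up, the work surface at z = 0. Lengths are in mm, angles in rad, forces in N, time in s.
With the tool pointing down it reaches from about 400 to 875 mm from the base axis. Payload 4.4 kg.
Tool frame: the origin (TCP) lies midway between the tips of the shut fingers; the grasp point (between the pads) lies ctrl.grip_depth behind it (ctrl.grip_depth is the distance from the TCP to the grasp point, in mm); z points along the fingers, y is the line along which they close (so a half turn about z gives the same grasp; the last joint's range is limited). The gripper opens to 85 mm and grips with 20 to 120 N. Pads are 22 mm wide; open, the fingers measure 114 mm over their backs; the gripper's body (76 mm by 85 mm) begins 54 mm behind the grasp point. The pads swing forward as they close: fully open they stand 13 mm farther back than shut.
Start: joints at [-1.312, 0.628, 0.038, 1.517, -0.027, 0.996, -0.02], TCP at [207.404, 616.037, 231.313] pointing down, gripper open.
Joint ranges: [-3.06, 3.06], [-0.37, 2.12], [-1.25, 1.32], [0.18, 2.47], [-1.1, 4.24], [0.23, 1.98], [-2.94, 2.94]. Speed limits (rad/s): [2.57, 2.57, 3.14, 3.14, 3.14, 3.14, 3.14].

INTERFACE

Orientations are given as [roll, pitch, yaw] about the fixed x, y, z axes, in that order (R = Rz(yaw) Ry(pitch) Rx(roll)).
In Python, from cell import ctrl gives the robot as it stands.
- The arm moves only by the tool carry_out, never from a script. Its argument "deltas" is one flat list of numbers, 7 for each row, row after row: the turn, a rotation vector about the tool's x, y, z in degrees, then the shift along the tool's x, y, z in m, then the closure, from -1 (fully open) to 1 (shut). In form: [wx, wy, wz, dx, dy, dz, claw, wx, wy, wz, dx, dy, dz, claw, ...]. A call has 1 to 12 rows; each row shifts and turns the commanded pose from where the row before left it, along the tool's axes as they then stand; what a row does not reach is not made up. A row lasts 1/8 s, in which the tool goes at most 62.5 mm and 10.7 degrees, less where a joint would pass 70% of its speed; a pose out of reach is approached as far as the arm can. A call with a gripper value outside its range is refused whole. The fingers move at their own pace and stop on an object; the grip force is fixed at half the most. Time passes only in rows, so rows that do not move let the fingers close. It gives the time, the measured TCP pose, the force, the opening and the grip force at its end, in the units of the state.
- ctrl.read_state(): the state, without advancing time (a new reading comes with each control period).
- ctrl.get_image(name): name is "scene" or "top" or "wrist"; returns the picture (480x640x3 uint8, red, green, blue); there is no depth.
- ctrl.calibration(name): a dict with "mtx" (3x3 intrinsics, pixels), "R" (3x3) and "t" (3): a world point X has camera coordinates R X + t. Camera axes: x right, y down, z forward; pixel columns grow to the right and rows downward; lengths in mm; the calibration is good to about 2 mm. The wrist camera is an equidistant fisheye: a pixel r from the principal point sees the ray r / f radians off the axis. A picture is of the moment at which its call begins: read the wrist's pose just before it. calibration takes no time and is no camera call; for the wrist camera it gives the pose at the moment of the call.
- ctrl.finish_job(): hands the job in; it is judged then, once.
The state is a dict: "clock": time; "qpos": joint angles; "qd": joint speeds; "tau": joint torques, N m; "eef_pos": TCP position; "tool_rot": TCP orientation; "force": force on the tool from outside, world axes, zero at the start; "torque": the same for the moment, N m; "width": finger opening in mm; "gripper_force": force on a finger pad.
Only numpy, scipy, OpenCV 4.12 (cv2) and the standard library are available. Lean on these libraries where they do the work, as an engineer would, in place of code of your own. Each camera call takes 0.05 s, during which the arm holds its last target. There are 200 camera calls.

## Working session

There is one attempt and no reset: what is moved stays moved. The work goes in short steps, Python scripts to look and compute and a tool call to move; the robot and the scene stay as the last step left them, time stands still between calls to the robot, and variables do not carry over. Pictures are saved under pics/ and viewed, at most 10 in all, crops included, and the job is handed in when it is done.

Besides the shell and the picture viewer there is one more tool, called after "Emit:" by a JSON object that holds its "api" and its "payload". carry_out: Moves the arm, as the interface text tells. Its arguments: {"type":"object","properties":{"deltas":{"type":"array"}},"required":["deltas"]}

```bash
mkdir -p pics; ls; python3 - <<'E'
from cell import ctrl
import cv2
s=ctrl.read_state(); print(s, ctrl.grip_depth)
for n in ("scene","top"):
    im=ctrl.get_image(n); cv2.imwrite(f"pics/{n}0.png",im[:,:,::-1]); c=ctrl.calibration(n); print(n,c)
E
```

```text
pics
{'clock': 0.0, 'qpos': array([-1.31178958,  0.62937465,  0.03842658,  1.51833192, -0.02700709,
        0.99632167, -0.01999899]), 'qd': array([ 0.00145156, -0.00021713, -0.00016071,  0.00082685, -0.00074416,
        0.00160509, -0.00183916]), 'tau': array([ 2.94164802e-04, -5.63383055e+01,  1.22607987e+00, -1.93447638e+01,
        1.09308408e-02,  1.04409605e-02,  1.09200380e-05]), 'eef_pos': array([207.19638223, 615.44158633, 230.38187373]), 'tool_rot': array([-3.13967456e+00,  1.12698671e-05,  2.81679632e+00]), 'force': array([-0.32672313, -0.26042259,  0.61495893]), 'torque': array([-0.06354696, -0.00414696, -0.01054259]), 'gripper_force': 0.0, 'width': 85.66360891134087} 18.700000000000003
scene {'mtx': array([[447.14312831,   0.        , 320.51462253],
       [  0.        , 447.14312831, 242.02237653],
       [  0.        ,   0.        ,   1.        ]]), 'R': array([[-0.89591144, -0.44410361,  0.0107085 ],
       [-0.34491296,  0.68021345, -0.64679573],
       [ 0.27996025, -0.58316519, -0.7625881 ]]), 't': array([415.08290255, 343.89775912, 724.44625401])}
top {'mtx': array([[602.88294504,   0.        , 326.82103322],
       [  0.        , 602.88294504, 231.56161336],
       [  0.        ,   0.        ,   1.        ]]), 'R': array([[-0.01913018, -0.99978944, -0.00742344],
       [-0.97996606,  0.02022203, -0.19813531],
       [ 0.1982437 ,  0.00348436, -0.98014657]]), 't': array([-158.08610451,  545.08317306, 1113.39093005])}
```

View pics/scene0.png

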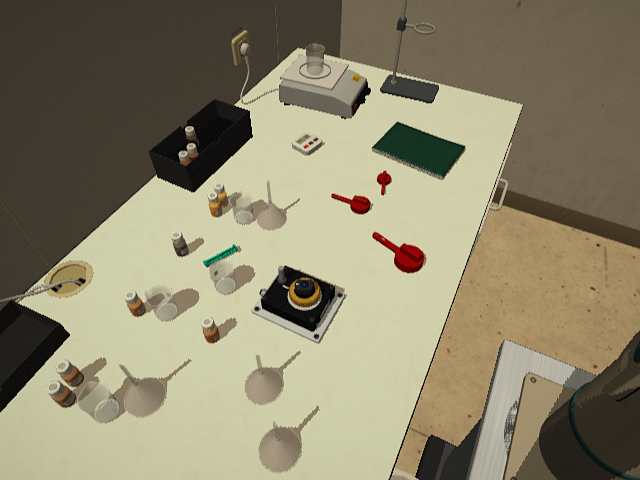

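View pics/top0.png

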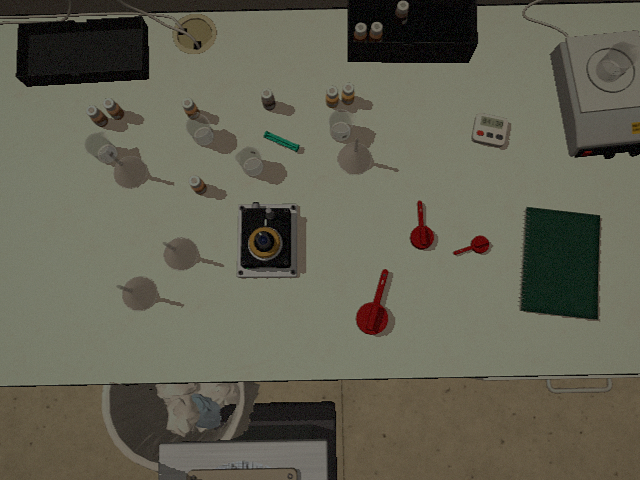

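The three red keys in the top view are at (372,318) large, (423,238) medium and (480,244) small. I'll measure each one's axis-to-arm-end length, which should be 76 mm for the right key, and check it in an enlarged crop.

```bash
cat > h.py <<'E'
import numpy as np, cv2
from cell import ctrl
from scipy.spatial.transform import Rotation as Ro
def ray(c,uv,fish=False):
    uv=np.atleast_2d(np.array(uv,float)); K=c["mtx"]
    d=np.c_[(uv[:,0]-K[0,2])/K[0,0],(uv[:,1]-K[1,2])/K[1,1],np.ones(len(uv))]
    if fish:
        r=np.hypot(d[:,0],d[:,1])+1e-12; d=np.c_[d[:,:2]/r[:,None]*np.sin(r)[:,None],np.cos(r)]
    return -c["R"].T@c["t"], d@c["R"]
def at(c,uv,z,fish=False):
    o,d=ray(c,uv,fish); return o+d*((z-o[2])/d[:,2])[:,None]
def proj(c,X,fish=False):
    p=np.atleast_2d(X)@c["R"].T+c["t"]; K=c["mtx"]
    q=p[:,:2]/p[:,2:]
    if fish:
        r=np.hypot(p[:,0],p[:,1]); q=p[:,:2]*(np.arctan2(r,p[:,2])/(r+1e-12))[:,None]
    return q*[K[0,0],K[1,1]]+K[:2,2]
E
python3 - <<'E'
from h import *
im=cv2.imread("pics/top0.png"); c=ctrl.calibration("top")
cv2.imwrite("pics/crop1.png",cv2.resize(im[190:340,225:500],None,fx=2.9,fy=2.9,interpolation=cv2.INTER_CUBIC))
m=((im[:,:,2]>90)&(im[:,:,1]<50)).astype(np.uint8)
n,l,st,ce=cv2.connectedComponentsWithStats(m)
for i in range(1,n):
    if st[i,4]<60: continue
    v,u=np.nonzero(l==i); P=at(c,np.c_[u,v],9.)[:,:2]
    (cx,cy),(w,h),a=cv2.minAreaRect(P.astype(np.float32)); print(ce[i],st[i,4],w,h,P.mean(0),(cx,cy))
print(at(c,[(267,240)],82),at(c,[(268,212)],88))
E
```

```text
[418.25735294 237.14705882] 136 24.062671661376953 42.93979263305664 [ 535.73305956 -351.92251657] (537.239501953125, -351.4693603515625)
[379.42857143 289.67346939] 98 9.449726104736328 52.07017135620117 [ 431.89055546 -270.25525809] (433.29156494140625, -270.7570495605469)
[364.98141264 316.50557621] 269 44.2381477355957 58.55874252319336 [ 379.97848429 -240.1086011 ] (379.81695556640625, -246.33119201660156)
[372.18 316.93] 100 8.55830192565918 44.40884780883789 [ 378.85974733 -254.14947047] (378.69708251953125, -254.06639099121094)
[383.21666667 322.35      ] 60 9.1937255859375 40.59749221801758 [ 367.94226494 -275.31284333] (369.4562072753906, -276.2104187011719)
[[522.26247949 -55.94238538  82.        ]] [[575.0045482  -58.43578298  88.        ]]
```

View pics/crop1.png

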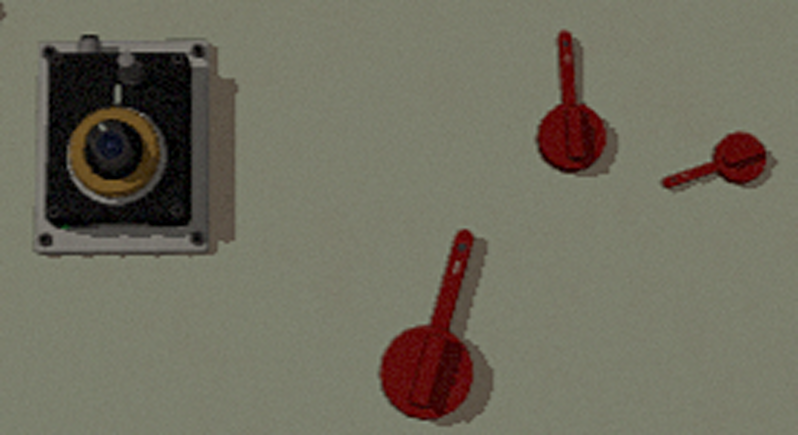

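```bash
python3 - <<'E'
from h import *
c=ctrl.calibration("top"); f=lambda u,v:(225+u/2.9,190+v/2.9)
print("key",at(c,[f(571,137)],17),"armend",at(c,[f(564,33)],13),"barrel",at(c,[f(112,147)],82),"pin",at(c,[f(125,60)],88))
w=ctrl.calibration("wrist"); s=ctrl.read_state(); R=Ro.from_euler("xyz",s["tool_rot"]).as_matrix()
print(w["mtx"]); o=-w["R"].T@w["t"]; print("cam in tool",R.T@(o-s["eef_pos"]),"\n", w["R"]@R)
E
```

```text
key [[ 533.8540166  -357.94942635   17.        ]] armend [[ 608.55084409 -357.41767308   13.        ]] barrel [[521.07077184 -49.57110609  82.        ]] pin [[577.54876629 -58.63120896  88.        ]]
[[371.64829954   0.         315.94812334]
 [  0.         371.64829954 245.02406547]
 [  0.           0.           1.        ]]
cam in tool [  75.69510366    0.74054878 -142.96938699] 
 [[-1.08035925e-04  9.99999987e-01 -1.23411547e-04]
 [-9.55640833e-01 -1.39592504e-04 -2.94534513e-01]
 [-2.94534526e-01  8.61168052e-05  9.55640835e-01]]
```

The medium key's arm end is about 75 mm from its axis at the assumed heights, which matches the 76 mm given, so (423,238) is the right key. The barrel is near (521,-50), and the pin sits (+56,-9) mm from it, so imager yaw is about 0.

Emit:
{"api": "carry_out", "payload": {"deltas": [0,0,0,-0.0425,-0.0443,0.0025,-1,0,0,0,-0.0425,-0.0443,0.0025,-1,0,0,0,-0.0425,-0.0443,0.0025,-1,0,0,0,-0.0425,-0.0443,0.0025,-1,0,0,0,-0.0425,-0.0443,0.0025,-1,0,0,0,-0.0425,-0.0443,0.0025,-1,0,0,0,-0.0425,-0.0443,0.0025,-1,0,0,0,-0.0425,-0.0443,0.0025,-1,0,0,0,-0.0425,-0.0443,0.0025,-1,0,0,0,-0.0425,-0.0443,0.0025,-1,0,0,0,-0.0425,-0.0443,0.0025,-1,0,0,0,-0.0425,-0.0443,0.0025,-1]}}

```text
clock: 1.6
eef_pos: [521.6, -52.3, 201.0]
tool_rot: [3.141, -0.0, 2.817]
force: [1.1, 0.0, 0.8]
width: 85.4
gripper_force: 0.0
```

Emit:
{"api": "carry_out", "payload": {"deltas": [0,0,10.5,0,0,0,-1,0,0,10.5,0,0,0,-1,0,0,10.5,0,0,0,-1,0,0,10.5,0,0,0,-1,0,0,10.5,0,0,0,-1,0,0,10.5,0,0,0,-1,0,0,10.5,0,0,0,-1,0,0,10.5,0,0,0,-1,0,0,10.5,0,0,0,-1,0,0,10.5,0,0,0,-1,0,0,10.5,0,0,0,-1,0,0,10.5,0,0,0,-1]}}

```text
clock: 3.1
eef_pos: [520.8, -50.3, 201.0]
tool_rot: [-3.141, 0.0, 0.612]
force: [0.0, -0.5, 0.9]
width: 85.4
gripper_force: 0.0
```

```bash
cat >> h.py <<'E'
def snap(name,box=None,fx=1):
    c=ctrl.calibration("wrist"); im=ctrl.get_image("wrist")[:,:,::-1].copy()
    np.savez(f"pics/{name}.npz",**c); cv2.imwrite(f"pics/{name}_full.png",im)
    s=ctrl.read_state(); print(s["clock"],s["eef_pos"],s["tool_rot"],s["qpos"].round(2)); return im,c
def crop(name,u0,v0,u1,v1,fx):
    im=cv2.imread(f"pics/{name}_full.png")[v0:v1,u0:u1]
    cv2.imwrite(f"pics/{name}_crop.png",cv2.resize(im,None,fx=fx,fy=fx,interpolation=cv2.INTER_CUBIC))
E
python3 - <<'E'
from h import *
im,c=snap("w1")
print(proj(c,[[521,-50,82],[577,-60,88],[521,-50,45]],True))
p=proj(c,[[521,-50,82]],True)[0].astype(int)
crop("w1",max(p[0]-130,0),max(p[1]-98,0),p[0]+130,p[1]+97,3); print(p-[130,98])
E
```

```text
3.15 [520.82163866 -50.23606642 200.82688168] [-3.14117756e+00  9.48717712e-04  6.06874729e-01] [-0.42  0.58  0.72  1.92 -0.51  0.83 -0.4 ]
[[317.0504894  237.63646456]
 [374.92563873 184.88673956]
 [316.94239656 225.34197512]]
[187 139]
```

View pics/w1_crop.png

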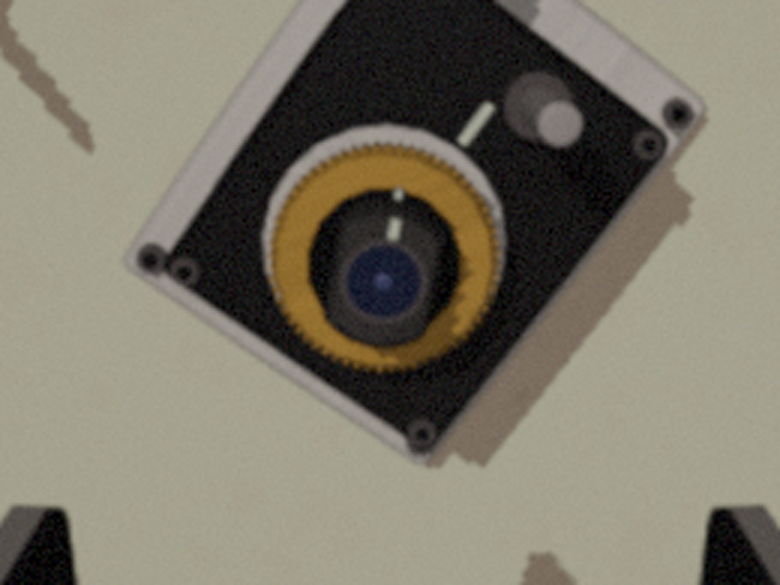

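The wrist crop shows the lens centre at (382,282), the index line running (392,240) to (394,219), with a dot at (398,193), the pin top at (560,124), the focus mark at (464,142)–(490,105), and the ring outline centred at (385,257).

```bash
python3 - <<'E'
from h import *
c=dict(np.load("pics/w1.npz")); f=lambda *p:[(187+(u-1)/3,139+(v-1)/3) for u,v in p]
A=lambda z,*p:at(c,f(*p),z,True).round(1)[:,:2]
L=A(82,(382,282))[0]; print("lens82",L)
ring=A(62,(271,257),(500,257),(385,143),(385,372)); print("ring",ring, ring.mean(0))
I=A(82,(392,240),(394,219)); D=A(68,(398,193))[0]; print("index",I,D)
P=A(88,(560,124))[0]; M=A(45,(464,142),(490,105)); print("pin",P,"mark",M)
an=lambda d:np.arctan2(d[1],d[0])
print("mark yaw",an(M[1]-M[0]),"pin yaw",an(P-L)-an((56,-10)),"idx",an(I[1]-L),an(D-ring.mean(0)),an(I[1]-I[0]))
S=A(10,(677,112),(422,433),(151,259)); print("screws",S,an(S[0]-S[1]),an(S[1]-S[2])+np.pi/2)
im=cv2.imread("pics/w1_full.png"); h=cv2.cvtColor(im,cv2.COLOR_BGR2HSV)
m=((h[...,0]>10)&(h[...,0]<28)&(h[...,1]>150)&(h[...,2]>60)).astype(np.uint8)
k=max(cv2.findContours(m,cv2.RETR_EXTERNAL,cv2.CHAIN_APPROX_NONE)[0],key=cv2.contourArea)[:,0]
X=at(c,k.astype(float),60,True)[:,:2].astype(np.float32); print("ringfit",cv2.fitEllipse(X))
E
```

```text
lens82 [522.8 -46. ]
ring [[507.2 -21.4]
 [541.6 -70.4]
 [548.8 -28.6]
 [498.2 -64.1]] [523.95  -46.125]
index [[532.8 -42. ]
 [537.3 -39.4]] [541.  -38.1]
pin [579.1 -57. ] mark [[559.3 -47.2]
 [571.6 -47. ]]
mark yaw 0.01625872980512973 pin yaw -0.01624228859888438 idx 0.42714697359962767 0.4399131943111687 0.5239193476851993
screws [[602.9 -99.7]
 [472.4 -96.6]
 [471.2   6.7]] -0.0237503225874513 0.011616128032355011
ringfit ((522.6912231445312, -46.4979133605957), (58.12268829345703, 59.760074615478516), 118.54164123535156)
```

Emit:
{"api": "carry_out", "payload": {"deltas": [0,0,0,-0.0275,0.0434,0.0085,-1,0,0,0,-0.0275,0.0434,0.0085,-1,0,0,0,-0.0275,0.0434,0.0085,-1,0,0,0,-0.0275,0.0434,0.0085,-1,0,0,0,-0.0275,0.0434,0.0085,-1,0,0,0,-0.0275,0.0434,0.0085,-1,0,0,8.5,0,0,0,-1,0,0,8.5,0,0,0,-1,0,0,8.5,0,0,0,-1,0,0,8.5,0,0,0,-1,0,0,0,0,0,0,-1,0,0,0,0,0,0,-1]}}

```text
clock: 4.65
eef_pos: [537.3, -358.2, 150.0]
tool_rot: [-3.141, 0.0, 0.028]
force: [-0.1, -0.8, 0.1]
width: 85.6
gripper_force: 0.0
```

```bash
python3 - <<'E'
from h import *
im,c=snap("w2")
p=proj(c,[[534,-358,17],[609,-357,13]],True); print(p); p=p.mean(0).astype(int)
u,v=max(p[0]-130,0),max(p[1]-98,0); crop("w2",u,v,p[0]+130,p[1]+97,3); print(u,v)
E
```

```text
4.7 [ 537.34897108 -358.24761724  150.16981356] [-3.14120912e+00  6.64593416e-05  2.69904247e-02] [ 0.13  0.84  0.76  1.62 -0.68  0.96 -0.42]
[[316.82961649 236.49036397]
 [318.31850271 138.12130568]]
187 89
```

View pics/w2_crop.png

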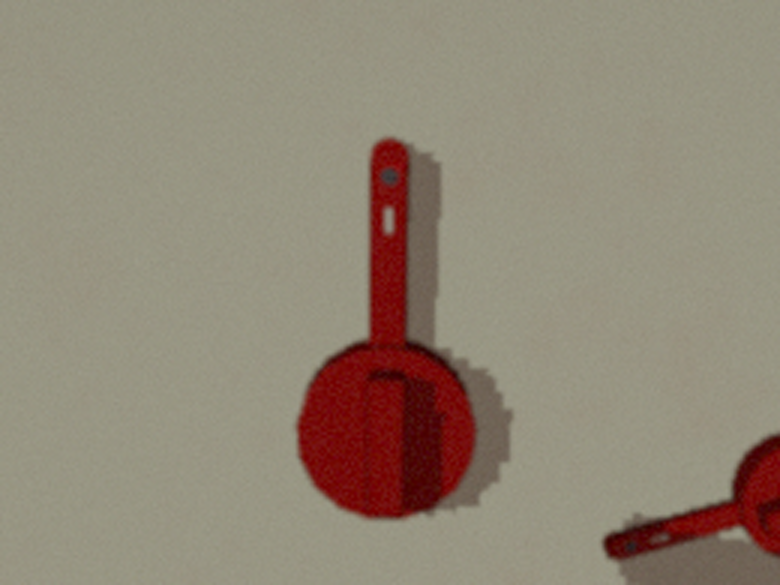

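The key's cap edges are at x 298–474 and y 341–519, centred near (386,430). The rib runs from (385,375) to (384,515), and the arm tip is at (389,139).

```bash
python3 - <<'E'
from h import *
c=dict(np.load("pics/w2.npz")); f=lambda *p:[(187+(u-1)/3,89+(v-1)/3) for u,v in p]
A=lambda z,*p:at(c,f(*p),z,True).round(1)[:,:2]
C=A(17,(298,430),(474,430),(386,341),(386,519)); print("cap",C,C[:2].mean(0))
E=A(13,(389,139),(371,250),(407,250),(371,330),(406,330)); print("arm",E)
Rb=A(31,(366,515),(402,515),(369,376),(403,376)); print("rib",Rb)
im=cv2.imread("pics/w2_full.png").astype(int)
m=((im[...,2]>70)&(im[...,1]<60)&(im[...,0]<60)); v,u=np.nonzero(m); 
P=at(c,np.c_[u,v].astype(float),13,True)[:,:2]; s=(np.abs(P[:,1]+358)<12)&(P[:,0]>565)&(P[:,0]<605)
q=P[s]; xs=np.arange(566,604,2); ctr=[(q[np.abs(q[:,0]-x)<1.5][:,1].min()+q[np.abs(q[:,0]-x)<1.5][:,1].max())/2 for x in xs]
print("armline",np.polyfit(xs-534,ctr,1))
P=at(c,np.c_[u,v].astype(float),17,True)[:,:2]; s=(np.hypot(P[:,0]-534,P[:,1]+358)<35)&(P[:,0]<555)
h=cv2.convexHull(P[s].astype(np.float32)); h=h[h[:,0,0]<550]; from scipy.optimize import least_squares as ls
print(ls(lambda p:np.hypot(h[:,0,0]-p[0],h[:,0,1]-p[1])-p[2],[534,-358,23]).x)
E
```

```text
cap [[ 536.9 -334.1]
 [ 538.2 -379.3]
 [ 560.7 -356.1]
 [ 513.4 -357.4]] [ 537.55 -356.7 ]
arm [[ 611.3 -355.5]
 [ 583.2 -351.7]
 [ 583.5 -360.8]
 [ 562.7 -352.2]
 [ 563.  -361.1]]
rib [[ 519.3 -352.3]
 [ 519.5 -361.3]
 [ 554.7 -352.2]
 [ 554.9 -360.4]]
armline [ 2.52638122e-02 -3.57631081e+02]
[ 536.67845656 -356.99889588   22.92203797]
```

Emit:
{"api": "carry_out", "payload": {"deltas": [0,0,0,-0.0004,-0.0013,0.04,-1,0,0,0,0,0,0.04,-1,0,0,0,0,0,0.035,-1,0,0,0,0,0,0.0155,-1,0,0,0,0,0,0,0,0,0,0,0,0,0,1,0,0,0,0,0,0,1,0,0,0,0,0,0,1,0,0,0,0,0,0,1,0,0,0,0,0,0,1]}}

```text
clock: 5.95
eef_pos: [537.5, -357.4, 20.8]
tool_rot: [3.141, -0.001, 0.024]
force: [-0.2, 1.0, 6.6]
width: 8.1
gripper_force: 60.8
```

Emit:
{"api": "carry_out", "payload": {"deltas": [0,0,0,0,0,-0.05,1,0,0,0,0,0,-0.05,1,0,0,0,0,0,-0.05,1,0,0,0,0.0047,-0.0485,0,1,0,0,0,0.0047,-0.0485,0,1,0,0,0,0.0047,-0.0485,0,1,0,0,0,0.0047,-0.0485,0,1,0,0,-8,0.0047,-0.0485,0,1,0,0,-8,0,0,0,1,0,0,-8,0,0,0,1,0,0,0,0,0,0,1,0,0,0,0,0,0,1]}}

```text
clock: 7.45
eef_pos: [554.4, -114.2, 169.7]
tool_rot: [-3.141, 0.0, 0.44]
force: [-0.1, -1.2, -1.1]
width: 8.4
gripper_force: 60.0
```

```bash
python3 - <<'E'
from h import *
im,c=snap("w3"); print(ctrl.read_state()["force"],ctrl.read_state()["width"])
print(proj(c,[[523,-46.3,82]],True))
crop("w3",80,20,440,290,2.2)
E
```

```text
7.5 [ 554.36359432 -114.2498006   169.64529957] [-3.14144356e+00  3.64245984e-04  4.40824116e-01] [-0.29  0.69  0.72  1.83 -0.6   0.84 -0.4 ]
[-0.48547056  0.34691905  0.0804687 ] 8.160948918510174
[[206.02586028 250.12875461]]
```

View pics/w3_crop.png

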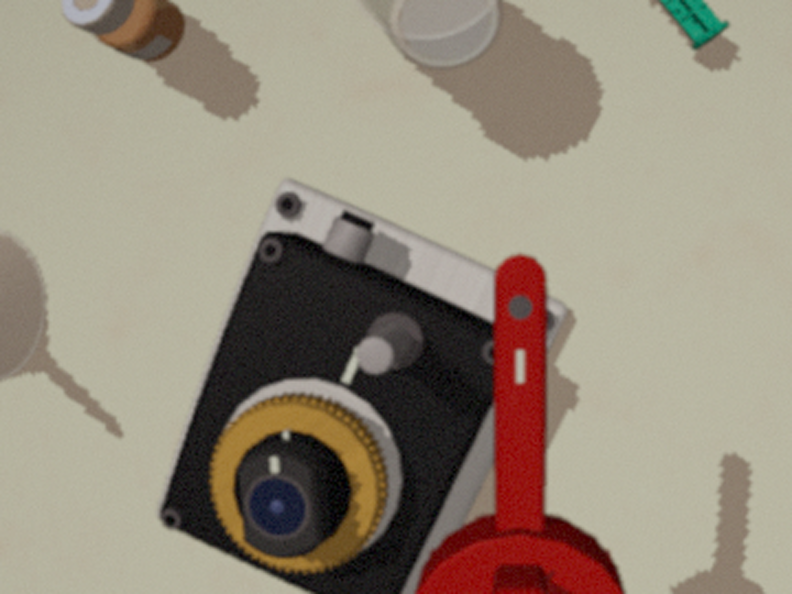

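Lens centre is at (277,506), the index mark near (274,465), and the arm tip at (520,255). The arm is vertical in the image, so the key is aligned with the tool. Next I'll refine these numbers in code.

```bash
cat > m.py <<'E'
from h import *
import sys
def meas(n,tz):
    c=dict(np.load(f"pics/{n}.npz")); im=cv2.imread(f"pics/{n}_full.png"); h=cv2.cvtColor(im,cv2.COLOR_BGR2HSV)
    o=-c["R"].T@c["t"]
    m=((h[...,0]>10)&(h[...,0]<28)&(h[...,1]>150)&(h[...,2]>60)).astype(np.uint8)
    k=max(cv2.findContours(m,cv2.RETR_EXTERNAL,cv2.CHAIN_APPROX_NONE)[0],key=cv2.contourArea)
    X=cv2.convexHull(at(c,k[:,0].astype(float),61,True)[:,:2].astype(np.float32)); e=cv2.fitEllipse(X); print("ring",e)
    b=((h[...,0]>100)&(h[...,0]<130)&(h[...,1]>110)&(h[...,2]>45)).astype(np.uint8); C=np.array(e[0])
    p=proj(c,[[*C,82]],True)[0]; yy,xx=np.nonzero(b); s=np.hypot(xx-p[0],yy-p[1])<25
    L=at(c,[(xx[s].mean(),yy[s].mean())],81,True)[0,:2]; print("lens",L,s.sum())
    w=((h[...,2]>130)&(h[...,1]<90)).astype(np.uint8); nn,l,st,ce=cv2.connectedComponentsWithStats(w)
    for i in range(1,nn):
        if np.hypot(*(ce[i]-p))<60 and 3<=st[i,4]<300:
            for z in (82,68,45):
                q=at(c,[ce[i]],z,True)[0,:2]-C; print(i,st[i,4],ce[i],z,np.hypot(*q).round(1),np.arctan2(q[1],q[0]).round(3))
meas(sys.argv[1],0)
E
python3 m.py w1; python3 m.py w3; python3 - <<'E'
from h import *
c=dict(np.load("pics/w3.npz")); f=lambda u,v:(80+u/2.2,20+v/2.2)
T=np.array([554.36,-114.25]); y=.4408; R=np.array([[np.cos(y),np.sin(y)],[np.sin(y),-np.cos(y)]])
im=cv2.imread("pics/w3_full.png").astype(int); m=(im[...,2]>90)&(im[...,1]<60)
v,u=np.nonzero(m); print("tip row",v.min())
for r in (150,170,190,210,230): 
    uu=u[v==r]; q=at(c,[(uu.min()-.5,r),(uu.max()+.5,r)],161.8,True)[:,:2]-T; print((q@R).round(2))
print((at(c,[(u[v==v.min()].mean(),v.min()-.5)],161.8,True)[:,:2]-T)@R)
E
```

```text
ring ((522.7034301757812, -46.52471923828125), (59.07933044433594, 60.62234115600586), 126.02043914794922)
lens [523.38858767 -45.95883528] 137
68 5 [319.6 203.2] 82 22.6 0.448
68 5 [319.6 203.2] 68 20.0 0.42
68 5 [319.6 203.2] 45 15.8 0.354
69 4 [352.25 209.25] 82 32.6 -0.377
69 4 [352.25 209.25] 68 32.3 -0.475
69 4 [352.25 209.25] 45 32.6 -0.636
70 17 [317.94117647 215.        ] 82 13.8 0.43
70 17 [317.94117647 215.        ] 68 10.8 0.372
70 17 [317.94117647 215.        ] 45 6.0 0.15
ring ((523.0567626953125, -46.12273406982422), (59.81904220581055, 62.46277618408203), 68.60356140136719)
lens [522.80098629 -45.71387718] 330
64 7 [209.57142857 216.71428571] 82 23.3 0.245
64 7 [209.57142857 216.71428571] 68 19.7 0.426
64 7 [209.57142857 216.71428571] 45 16.0 0.87
66 26 [204.38461538 231.        ] 82 13.2 0.429
66 26 [204.38461538 231.        ] 68 10.4 0.871
66 26 [204.38461538 231.        ] 45 12.2 1.733
tip row 34
[[68.73 -5.53]
 [68.73  3.72]]
[[60.57 -5.57]
 [60.57  3.75]]
[[52.33 -5.62]
 [52.32  3.79]]
[[43.94 -5.68]
 [43.94  3.85]]
[[35.37 -5.75]
 [35.36  3.49]]
[[123.65443508 -73.73552126]]
```

Emit:
{"api": "carry_out", "payload": {"deltas": [0,0,0,0.0005,-0.0371,0,1,0,0,0,0.0005,-0.0371,0,1,0,0,0.7,0,0,0.04,1,0,0,0,0,0,0.02,1,0,0,0,0,0,0,1,0,0,0,0,0,0,1]}}

```text
clock: 8.25
eef_pos: [524.2, -47.2, 110.4]
tool_rot: [3.141, -0.001, 0.43]
force: [0.5, 0.3, -0.4]
width: 8.2
gripper_force: 60.0
```

```bash
python3 - <<'E'
from h import *
s=ctrl.read_state(); print(s)
E
```

```text
{'clock': 8.25, 'qpos': array([-0.37307803,  0.72545651,  0.64406416,  1.98480276, -0.7019501 ,
        0.66419703, -0.41523484]), 'qd': array([-0.00138236, -0.01270595,  0.00547294, -0.00301278, -0.00010857,
       -0.00210146,  0.00390986]), 'tau': array([-9.01924074e-02, -4.74002016e+01,  8.92602950e+00, -1.07745910e+01,
        3.60784234e-04,  3.48648999e-02, -5.03588366e-03]), 'eef_pos': array([524.20418131, -47.16983101, 110.44250742]), 'tool_rot': array([ 3.14067974e+00, -7.14150918e-04,  4.29810332e-01]), 'force': array([ 0.50947684,  0.27161045, -0.3781829 ]), 'torque': array([-0.09129212,  0.11160512, -0.03301667]), 'gripper_force': 59.969385266304016, 'width': 8.24425776409399}
```

Emit:
{"api": "carry_out", "payload": {"deltas": [0,0,0,-0.0003,-0.0006,0.006,1,0,0,0,0,0,0.003,1,0,0,0,0,0,0.003,1,0,0,0,0,0,0.002,1,0,0,0,0,0,0,1]}}

```text
clock: 8.88
eef_pos: [523.5, -46.2, 95.8]
tool_rot: [3.141, -0.001, 0.431]
force: [2.0, -0.4, -2.7]
width: 8.3
gripper_force: 59.9
```

The key has slid over the head, with its underside near 75 mm and little force. I'll keep lowering it.

Emit:
{"api": "carry_out", "payload": {"deltas": [0,0,0,0,0,0.003,1,0,0,0,0,0,0.003,1,0,0,0,0,0,0.001,1,0,0,0,0,0,0,1]}}

```text
clock: 9.38
eef_pos: [523.7, -46.3, 89.7]
tool_rot: [3.142, -0.001, 0.431]
force: [0.8, 1.6, 8.7]
width: 7.8
gripper_force: 61.2
```

Emit:
{"api": "carry_out", "payload": {"deltas": [0,0,5,0,0,-0.0005,1,0,0,5,0,0,0,1,0,0,5,0,0,0,1,0,0,5,0,0,0,1,0,0,1.5,0,0,0,1,0,0,0,0,0,0,1]}}

```text
clock: 10.12
eef_pos: [523.9, -46.8, 89.7]
tool_rot: [3.14, -0.002, 0.056]
force: [2.6, -1.8, 4.7]
width: 8.3
gripper_force: 60.7
```

```bash
python3 - <<'E'
from h import *
s=ctrl.read_state(); print(s["torque"],s["force"],s["tool_rot"],s["eef_pos"])
E
```

```text
[-0.33201094 -0.57042247 -0.00674357] [ 2.61490962 -1.75390328  4.73176679] [ 3.14049179e+00 -1.60292320e-03  5.61484440e-02] [523.86640377 -46.84685692  89.70828602]
```

Emit:
{"api": "carry_out", "payload": {"deltas": [0,0,1.5,0,0,0,1,0,0,1,0,0,0,1,0,0,0,0,0,0,1]}}

```text
clock: 10.5
eef_pos: [523.9, -46.8, 89.7]
tool_rot: [3.141, -0.002, 0.011]
force: [3.8, -2.7, 5.1]
width: 7.9
gripper_force: 60.8
```

```bash
cat > st.py <<'E'
from h import *
s=ctrl.read_state(); print(s["clock"],"T",s["torque"].round(3),"F",s["force"].round(2),s["tool_rot"].round(4),s["eef_pos"].round(2),"w",s["width"],"q7",s["qpos"][6].round(2))
E
python3 st.py
```

```text
10.5 T [-0.457 -0.604 -0.037] F [ 3.83 -2.68  5.13] [ 3.1407e+00 -1.6000e-03  1.1100e-02] [523.86 -46.81  89.7 ] w 7.907334332193641 q7 -0.7
```

Emit:
{"api": "carry_out", "payload": {"deltas": [0,0,1.2,0,0,0,1,0,0,0,0,0,0,1]}}

```text
clock: 10.75
eef_pos: [523.9, -46.9, 89.7]
tool_rot: [3.141, -0.002, -0.009]
force: [4.0, -1.3, 5.4]
width: 8.3
gripper_force: 60.8
```

```bash
python3 st.py
```

```text
10.75 T [-0.385 -0.59   0.079] F [ 4.03 -1.34  5.35] [ 3.1406e+00 -1.6000e-03 -9.5000e-03] [523.86 -46.86  89.69] w 8.252427000262653 q7 -0.72
```

Emit:
{"api": "carry_out", "payload": {"deltas": [0,0,1,0,0,0,1,0,0,0,0,0,0,1]}}

```text
clock: 11.0
eef_pos: [523.9, -46.7, 89.7]
tool_rot: [3.141, -0.002, -0.026]
force: [2.9, -1.9, 6.1]
width: 8.4
gripper_force: 61.0
```

```bash
python3 st.py
```

```text
11.0 T [-0.475 -0.641  0.403] F [ 2.88 -1.86  6.07] [ 3.1407e+00 -1.5000e-03 -2.5600e-02] [523.9  -46.71  89.71] w 8.427158666607738 q7 -0.73
```

Torque about z jumped to 0.40 N m at yaw -0.026, so the arm is against the pin. I'll release, raise the arm, rotate for the ring grasp, and look.

Emit:
{"api": "carry_out", "payload": {"deltas": [0,0,0,0,0,0,-1,0,0,0,0,0,0,-1,0,0,0,0,0,0,-1,0,0,0,0,0,-0.04,-1,0,0,-10,0,0,-0.03,-1,0,0,-10,0,0,0,-1,0,0,-10,0,0,0,-1,0,0,-10,0,0,0,-1,0,0,-10,0,0,0,-1,0,0,0,0,0,0,-1]}}

```text
clock: 12.25
eef_pos: [522.7, -46.1, 159.3]
tool_rot: [-3.141, -0.0, 0.844]
force: [0.2, 0.0, -1.2]
width: 85.4
gripper_force: 0.0
```

```bash
python3 - <<'E'
from h import *
im,c=snap("w4"); print(proj(c,[[523.5,-46.5,86]],True))
crop("w4",170,110,470,335,2.5)
E
python3 st.py
```

```text
12.3 [522.73319315 -46.13513197 159.21050011] [-3.14069996e+00 -7.06551446e-05  8.42813635e-01] [-0.36  0.62  0.6   1.95 -0.52  0.73 -0.17]
[[318.83510787 258.70182726]]
12.3 T [ 0.042 -0.07  -0.01 ] F [-0.01 -0.52  0.03] [-3.1407e+00 -1.0000e-04  8.4280e-01] [522.73 -46.14 159.21] w 85.44633617339215 q7 -0.17
```

View pics/w4_crop.png

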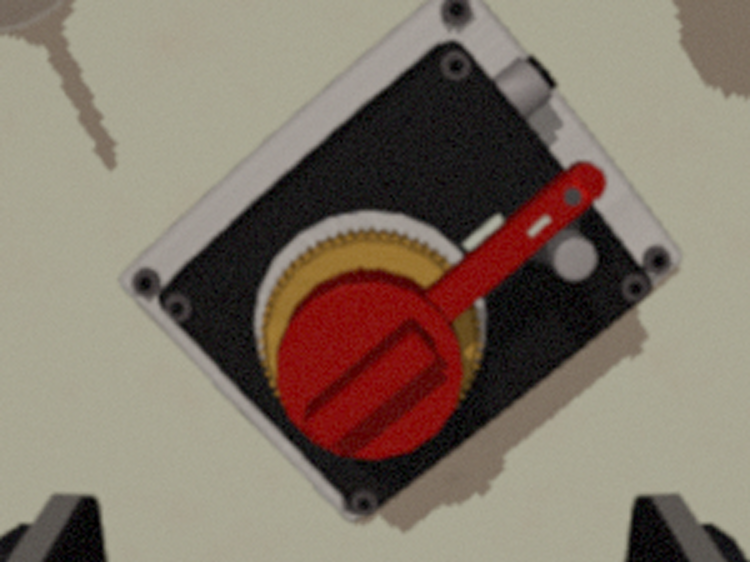

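The arm lies against the pin's +y side, with the pin top at (575,258) and the arm running (440,300)–(590,180). The key sits centred on the barrel. Next I'll lower over the ring.

Emit:
{"api": "carry_out", "payload": {"deltas": [0,0,0,0.0002,0.0009,0.05,-1,0,0,0,0,0,0.04,-1,0,0,0,0,0,0.02,-1,0,0,0,0,0,0.007,-1,0,0,0,0,0,0,-1]}}

```text
clock: 12.92
eef_pos: [523.9, -46.8, 42.3]
tool_rot: [-3.141, 0.0, 0.845]
force: [-0.5, -0.3, -0.6]
width: 85.5
gripper_force: 0.0
```

```bash
python3 st.py
```

```text
12.925 T [-0.036 -0.011 -0.013] F [-0.55 -0.3  -0.57] [-3.1415e+00  5.0000e-04  8.4490e-01] [523.89 -46.8   42.27] w 85.4695638147802 q7 -0.03
```

Emit:
{"api": "carry_out", "payload": {"deltas": [0,0,0,0,0,0,1,0,0,0,0,0,0,1,0,0,0,0,0,0,1,0,0,0,0,0,0,1]}}

```text
clock: 13.42
eef_pos: [524.2, -46.3, 43.8]
tool_rot: [3.141, -0.002, 0.846]
force: [-0.7, 0.3, 8.0]
width: 57.8
gripper_force: 62.4
```

```bash
python3 st.py
```

```text
13.425 T [ 0.207  0.524 -0.011] F [-0.74  0.28  7.98] [ 3.1414e+00 -1.6000e-03  8.4620e-01] [524.2  -46.3   43.77] w 57.7662698847628 q7 -0.03
```

Emit:
{"api": "carry_out", "payload": {"deltas": [0,0,2,0,0,-0.0015,1,0,0,3,0,0,0,1,0,0,3,0,0,0,1,0,0,0,0,0,0,1]}}

```text
clock: 13.92
eef_pos: [524.3, -46.4, 43.9]
tool_rot: [3.141, -0.0, 0.706]
force: [1.4, 1.1, -0.6]
width: 57.8
gripper_force: 67.3
```

```bash
python3 st.py
```

```text
13.925 T [ 0.292 -0.14   0.008] F [ 1.39  1.12 -0.59] [ 3.1413e+00 -4.0000e-04  7.0610e-01] [524.26 -46.41  43.94] w 57.84797185062491 q7 -0.12
```

Emit:
{"api": "carry_out", "payload": {"deltas": [0,0,3,0,0,0,1,0,0,3,0,0,0,1,0,0,3,0,0,0,1]}}

```text
clock: 14.3
eef_pos: [524.3, -46.5, 43.8]
tool_rot: [3.141, -0.001, 0.546]
force: [2.7, 1.5, -2.8]
width: 57.7
gripper_force: 67.2
```

```bash
python3 st.py
```

```text
14.3 T [ 0.342 -0.44   0.155] F [ 2.7   1.52 -2.81] [ 3.1413e+00 -5.0000e-04  5.4630e-01] [524.33 -46.52  43.79] w 57.72796088183351 q7 -0.24
```

Emit:
{"api": "carry_out", "payload": {"deltas": [0,0,3,0,0,0,1,0,0,3,0,0,0,1,0,0,3,0,0,0,1,0,0,3,0,0,0,1]}}

```text
clock: 14.8
eef_pos: [524.4, -46.7, 43.6]
tool_rot: [3.141, -0.0, 0.337]
force: [3.7, 0.8, -5.4]
width: 57.6
gripper_force: 69.3
```

```bash
python3 st.py
```

```text
14.8 T [ 0.171 -0.751  0.257] F [ 3.74  0.84 -5.45] [ 3.141e+00 -4.000e-04  3.371e-01] [524.39 -46.7   43.63] w 57.57290476142596 q7 -0.39
```

Emit:
{"api": "carry_out", "payload": {"deltas": [0,0,2.5,0,0,0.0003,1,0,0,2.5,0,0,0,1,0,0,2.5,0,0,0,1,0,0,0,0,0,0,1]}}

```text
clock: 15.3
eef_pos: [524.4, -46.8, 43.4]
tool_rot: [3.141, -0.001, 0.208]
force: [5.5, 0.1, -6.9]
width: 57.7
gripper_force: 68.3
```

```bash
python3 st.py
```

```text
15.3 T [ 0.148 -1.116  0.139] F [ 5.47  0.1  -6.91] [ 3.141e+00 -6.000e-04  2.081e-01] [524.37 -46.78  43.44] w 57.741816090068745 q7 -0.48
```

Emit:
{"api": "carry_out", "payload": {"deltas": [0,0,2,0.0006,-0.0002,0.0008,1,0,0,2,0,0,0,1,0,0,2,0,0,0,1,0,0,0,0,0,0,1]}}

```text
clock: 15.8
eef_pos: [524.4, -46.8, 43.1]
tool_rot: [3.141, -0.0, 0.103]
force: [1.6, -0.3, 5.8]
width: 57.6
gripper_force: 68.1
```

```bash
python3 st.py
```

```text
15.8 T [ 0.001 -0.279  0.046] F [ 1.62 -0.32  5.78] [ 3.1411e+00 -3.0000e-04  1.0280e-01] [524.45 -46.84  43.11] w 57.643121588806586 q7 -0.56
```

Emit:
{"api": "carry_out", "payload": {"deltas": [0,0,2,0,0,-0.0003,1,0,0,2,0,0,0,1,0,0,2,0,0,0,1]}}

```text
clock: 16.18
eef_pos: [524.4, -46.9, 43.1]
tool_rot: [3.141, -0.0, -0.003]
force: [2.3, -3.3, 3.2]
width: 57.8
gripper_force: 67.9
```

```bash
python3 st.py
```

```text
16.175 T [-0.362 -0.355  0.271] F [ 2.26 -3.26  3.18] [ 3.1407e+00 -1.0000e-04 -2.9000e-03] [524.45 -46.92  43.08] w 57.849071571099095 q7 -0.64
```

Emit:
{"api": "carry_out", "payload": {"deltas": [0,0,2,0,0,0,1,0,0,2,0,0,0,1]}}

```text
clock: 16.42
eef_pos: [524.4, -47.0, 43.0]
tool_rot: [3.141, -0.0, -0.073]
force: [1.8, -3.8, 2.1]
width: 57.8
gripper_force: 67.8
```

```bash
python3 st.py
```

```text
16.425 T [-0.557 -0.367  0.284] F [ 1.8  -3.83  2.12] [ 3.1406e+00 -1.0000e-04 -7.2500e-02] [524.43 -46.95  43.03] w 57.78143997448488 q7 -0.69
```

Emit:
{"api": "carry_out", "payload": {"deltas": [0,0,2,0,0,0,1,0,0,2,0,0,0,1]}}

```text
clock: 16.68
eef_pos: [524.4, -46.9, 43.0]
tool_rot: [3.141, -0.0, -0.142]
force: [1.7, -4.9, 1.1]
width: 58.1
gripper_force: 67.8
```

```bash
python3 st.py
```

```text
16.675 T [-0.869 -0.321  0.344] F [ 1.73 -4.87  1.08] [ 3.1406e+00 -2.0000e-04 -1.4230e-01] [524.43 -46.95  42.97] w 58.145888927337154 q7 -0.75
```

Emit:
{"api": "carry_out", "payload": {"deltas": [0,0,1.5,0,0,0,1,0,0,1.5,0,0,0,1]}}

```text
clock: 16.92
eef_pos: [524.4, -47.0, 42.9]
tool_rot: [3.14, -0.0, -0.194]
force: [2.1, -5.0, 0.8]
width: 57.7
gripper_force: 68.2
```

```bash
python3 st.py
```

```text
16.925 T [-0.869 -0.409  0.312] F [ 2.09 -5.03  0.84] [ 3.1404e+00 -3.0000e-04 -1.9440e-01] [524.44 -47.02  42.94] w 57.664053370819154 q7 -0.79
```

Emit:
{"api": "carry_out", "payload": {"deltas": [0,0,1.5,0,0.0005,0,1,0,0,1.5,0,0,0,1]}}

```text
clock: 17.18
eef_pos: [524.5, -47.1, 43.0]
tool_rot: [3.141, -0.0, -0.245]
force: [2.4, -5.3, 0.9]
width: 58.0
gripper_force: 70.1
```

```bash
python3 st.py
```

```text
17.175 T [-0.904 -0.449  0.899] F [ 2.36 -5.28  0.91] [ 3.141e+00 -2.000e-04 -2.450e-01] [524.47 -47.07  42.97] w 58.031971977392885 q7 -0.83
```

Torque climbed steeply to 0.9 N m, so the washer is solid: tight, and below 1.3. I'll stop, ease off and open.

Emit:
{"api": "carry_out", "payload": {"deltas": [0,0,-0.8,0,0,0,1]}}

```text
clock: 17.3
eef_pos: [524.5, -47.0, 43.0]
tool_rot: [3.141, -0.0, -0.231]
force: [1.5, -5.0, 1.6]
width: 57.9
gripper_force: 69.9
```

```bash
python3 st.py
```

```text
17.3 T [-0.776 -0.495  0.254] F [ 1.51 -5.    1.59] [ 3.141e+00 -2.000e-04 -2.314e-01] [524.46 -47.04  42.96] w 57.9002476777152 q7 -0.82
```

Emit:
{"api": "carry_out", "payload": {"deltas": [0,0,0,0,0,0,-1,0,0,0,0,0,0,-1,0,0,0,0,0,0,-1,0,0,0,0,0,-0.047,-1,0,0,-6.5,0,0,0,-1,0,0,-6.5,0,0,0,-1,0,0,0,0,0,0,-1]}}

```text
clock: 18.18
eef_pos: [524.2, -46.3, 90.1]
tool_rot: [-3.14, 0.0, -0.005]
force: [0.0, 0.6, -0.4]
width: 85.2
gripper_force: 0.0
```

```bash
python3 st.py; python3 - <<'E'
from h import *
im,c=snap("w5"); crop("w5",170,60,470,285,2.5)
E
```

```text
18.175 T [-0.01   0.047  0.022] F [ 0.01  0.62 -0.4 ] [-3.1403e+00  1.0000e-04 -5.0000e-03] [524.21 -46.3   90.13] w 85.24813321639473 q7 -0.72
18.225 [524.18323315 -46.4297998   89.99469097] [-3.14063808e+00  2.86747532e-04 -6.02454969e-03] [-0.41  0.79  0.72  2.   -0.84  0.68 -0.72]
```

View pics/w5_crop.png

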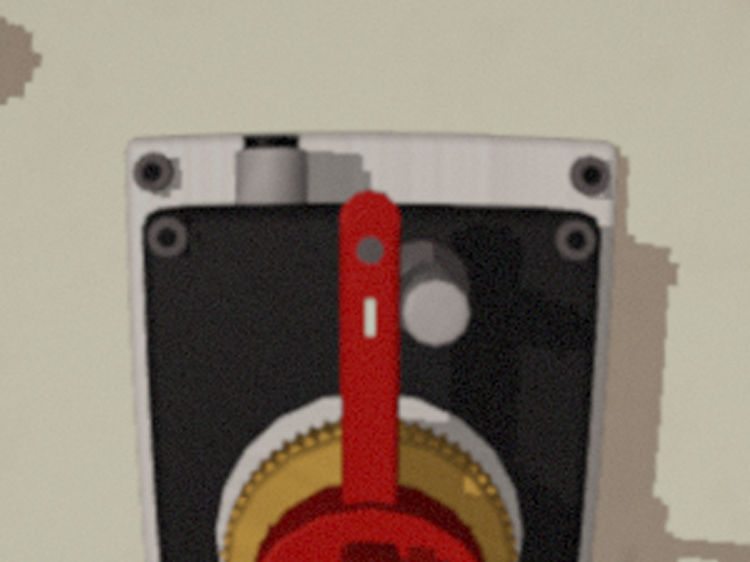

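The key still lies straight against the pin: the arm is vertical at x≈370 and the pin top is at (436,312). Now I'll grip the rib and lift.

Emit:
{"api": "carry_out", "payload": {"deltas": [0,0,0,0,0.0004,0,0,0,0,0,0,0,0,1,0,0,0,0,0,0,1,0,0,0,0,0,0,1,0,0,0,0,0,0,1]}}

```text
clock: 18.85
eef_pos: [524.4, -47.0, 90.1]
tool_rot: [-3.141, 0.0, -0.004]
force: [-0.1, 1.5, 1.8]
width: 8.1
gripper_force: 59.2
```

```bash
python3 st.py
```

```text
18.85 T [ 0.141  0.165 -0.052] F [-0.11  1.54  1.78] [-3.1411  0.     -0.0038] [524.35 -47.01  90.14] w 8.059188611293335 q7 -0.72
```

Emit:
{"api": "carry_out", "payload": {"deltas": [0,0,0,0,0,-0.003,1,0,0,0,0,0,-0.004,1,0,0,0,0,0,-0.004,1,0,0,0,0,0,-0.005,1,0,0,0,0,0,-0.02,1,0,0,0,0,0,-0.03,1,0,0,0,0,0,0,1]}}

```text
clock: 19.73
eef_pos: [525.7, -47.9, 158.2]
tool_rot: [3.141, -0.004, -0.004]
force: [0.3, 0.3, -0.8]
width: 8.0
gripper_force: 59.7
```

```bash
python3 st.py
```

```text
19.725 T [-0.012 -0.016  0.059] F [ 0.35  0.32 -0.78] [ 3.1411 -0.0044 -0.0039] [525.7  -47.93 158.22] w 8.015766349938053 q7 -0.81
```

Emit:
{"api": "carry_out", "payload": {"deltas": [0,0,0,0.002,0.045,0,1,0,0,0,0.002,0.045,0,1,0,0,0,0,0,0,1]}}

```text
clock: 20.1
eef_pos: [527.2, -142.0, 156.2]
tool_rot: [3.139, -0.0, -0.01]
force: [-0.1, -0.4, -1.6]
width: 8.0
gripper_force: 59.6
```

```bash
python3 - <<'E'
from h import *
im,c=snap("w6"); crop("w6",60,100,360,325,2.5)
E
python3 m.py w6
```

```text
20.15 [ 527.22653859 -138.98086123  155.63327053] [ 3.14138645e+00  7.72636770e-04 -7.45448971e-03] [-0.29  0.72  0.81  1.9  -0.71  0.83 -0.68]
ring ((523.7210693359375, -46.553287506103516), (59.69827651977539, 62.8720817565918), 41.88683319091797)
lens [522.55986112 -45.32865185] 330
62 299 [182.44481605 209.3277592 ] 82 37.6 -0.329
62 299 [182.44481605 209.3277592 ] 68 33.5 -0.205
62 299 [182.44481605 209.3277592 ] 45 28.4 0.068
74 11 [176. 230.] 82 23.3 -0.275
74 11 [176. 230.] 68 18.8 -0.033
74 11 [176. 230.] 45 15.6 0.597
75 22 [168.90909091 244.90909091] 82 12.6 -0.008
75 22 [168.90909091 244.90909091] 68 10.3 0.624
75 22 [168.90909091 244.90909091] 45 16.1 1.483
```

View pics/w6_crop.png

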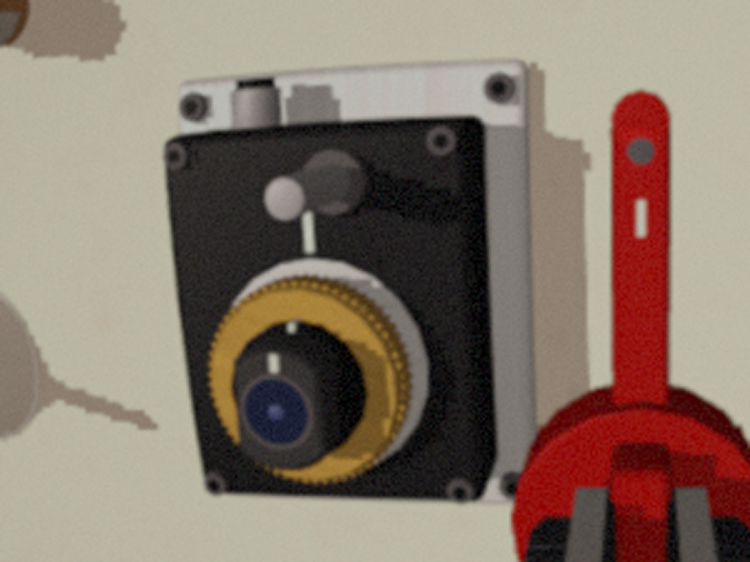

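The index is at about -0.02 rad, on the mark, and the key is held straight in the gripper, with its arm at (640,95)–(640,390). Next I'll carry it to the bench.

Emit:
{"api": "carry_out", "payload": {"deltas": [0,0,0,0.0025,0.049,0,1,0,0,0,0.0025,0.049,0,1,0,0,0,0.0025,0.049,0,1,0,0,0,0.0025,0.049,0,1,0,0,0,0,0,0.05,1,0,0,0,0,0,0.05,1,0,0,0,0,0,0.022,1,0,0,0,0,0,0.008,1,0,0,0,0,0,0,1,0,0,0,0,0,0,1]}}

```text
clock: 21.4
eef_pos: [538.4, -334.0, 27.7]
tool_rot: [3.14, -0.002, -0.003]
force: [0.1, -1.0, -1.0]
width: 7.9
gripper_force: 59.6
```

```bash
python3 st.py
```

```text
21.4 T [0.01  0.07  0.026] F [ 0.14 -1.   -1.03] [ 3.1399e+00 -2.4000e-03 -3.4000e-03] [ 538.36 -334.01   27.74] w 7.940276489196709 q7 -0.36
```

Key height is 7 mm above the bench, so I'll lower it the last 7 mm.

Emit:
{"api": "carry_out", "payload": {"deltas": [0,0,0,0,0,0.004,1,0,0,0,0,0,0.003,1,0,0,0,0,0,0.0006,1,0,0,0,0,0,0,1]}}

```text
clock: 21.9
eef_pos: [537.9, -333.5, 21.0]
tool_rot: [-3.141, -0.002, -0.004]
force: [-2.0, 3.6, 16.0]
width: 7.8
gripper_force: 61.8
```

The key is on the bench, with 16 N of upward contact force. I'll release and raise the arm.

Emit:
{"api": "carry_out", "payload": {"deltas": [0,0,0,0,0,-0.0006,1,0,0,0,0,0,0,-1,0,0,0,0,0,0,-1,0,0,0,0,0,0,-1,0,0,0,0,0,-0.03,-1,0,0,0,0,0,-0.06,-1,0,0,0,0,0,-0.06,-1,0,0,0,0,0,0,-1]}}

```text
clock: 22.9
eef_pos: [539.4, -336.0, 174.0]
tool_rot: [3.136, -0.007, -0.004]
force: [-1.2, 0.0, -0.1]
width: 85.5
gripper_force: 0.0
```

```bash
python3 - <<'E'
from h import *
cv2.imwrite("pics/fin.png",ctrl.get_image("scene")[:,:,::-1])
E
python3 st.py
```

```text
22.95 T [ 0.018  0.032 -0.008] F [-1.06  0.37 -0.07] [ 3.1394 -0.0037 -0.0036] [ 538.29 -334.21  171.11] w 85.55795963024592 q7 -0.48
```

View pics/fin.png

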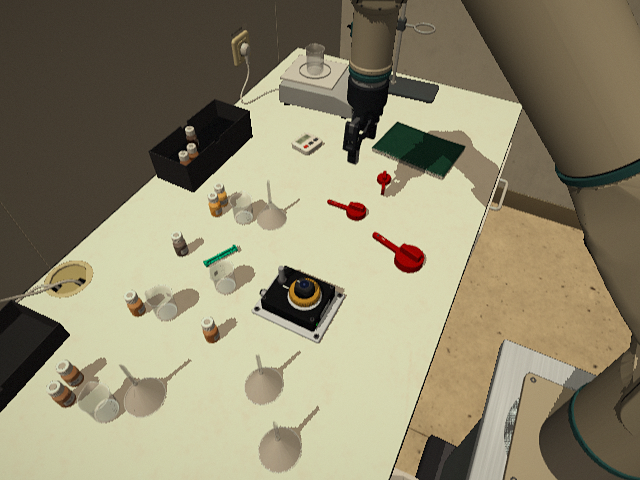

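The key lies flat on the bench at (355,211), well clear of the imager at (300,300). Everything else is where it was and the gripper is clear.

```bash
python3 -c "
from cell import ctrl
print(ctrl.finish_job())"
```

```text
the job is handed in; nothing more can be done
None
```

The job is handed in, though no verdict came back: the focus is on its mark (about -0.02 rad), the lock ring is tight but peaked near 0.9 N m instead of 0.5 (under the 1.3 limit), and the key lies flat on the bench about 290 mm from the lens axis.

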